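# Register sample cartridges, hang the pipetting guide and latch it

### The job

Make the loading fixture ready for pipetting: put every sample cartridge that is there flat into the lane of its own colour, coloured end foremost, and push it snug against both the end stop and the side stop on the left of that lane (seen from the robot). When all are home, and with the orange latch drawn back out of the way, hang the blue pipetting guide on the two upright pins so that it lies flat on both shoulders, and last slide the latch all the way to its end stop so that it holds the guide down. Leave the jar and the cup where they are.

Things in the scene. Friction and masses are not known exactly. Their poses are not given: they have to be found in the camera images.
- cart_red: White sample cartridge with a red end, 90 x 36 x 32 mm (long, wide, high), about 120 g, three dark wells on top; may be absent. Origin: centre of its underside; x along its length to the red end, z up. Starts flat on the bench, red end roughly away from the robot. Grip it across its 36 mm width.
- nose_red (a point): Middle of the bottom edge of the red end of that cartridge: 45 mm along x from its origin. Absent with it.
- lane_red (a point): Where the origin of the red cartridge lies when home in the lane marked red: on the deck, x towards the end stop, y towards the side stop. End-stop face 45 mm from here in +x, side-stop face 18 mm in +y (bar 26 mm wide, x from -24 to 32 mm), the next bar 26 mm off in -y: a channel 44 mm wide. Stops rise 10 mm above the deck: grip the cartridge above them.
- cart_yellow: White sample cartridge with a yellow end, 90 x 36 x 32 mm (long, wide, high), about 120 g, three dark wells on top; may be absent. Origin: centre of its underside; x along its length to the yellow end, z up. Starts flat on the bench, yellow end roughly away from the robot. Grip it across its 36 mm width.
- nose_yellow (a point): Middle of the bottom edge of the yellow end of that cartridge: 45 mm along x from its origin. Absent with it.
- lane_yellow (a point): Where the origin of the yellow cartridge lies when home in the lane marked yellow: on the deck, x towards the end stop, y towards the side stop. End-stop face 45 mm from here in +x, side-stop face 18 mm in +y (bar 26 mm wide, x from -24 to 32 mm), the next bar 26 mm off in -y: a channel 44 mm wide. Stops rise 10 mm above the deck: grip the cartridge above them.
- cart_green: White sample cartridge with a green end, 90 x 36 x 32 mm (long, wide, high), about 120 g, three dark wells on top; may be absent. Origin: centre of its underside; x along its length to the green end, z up. Starts flat on the bench, green end roughly away from the robot. Grip it across its 36 mm width.
- nose_green (a point): Middle of the bottom edge of the green end of that cartridge: 45 mm along x from its origin. Absent with it.
- lane_green (a point): Where the origin of the green cartridge lies when home in the lane marked green: on the deck, x towards the end stop, y towards the side stop. End-stop face 45 mm from here in +x, side-stop face 18 mm in +y (bar 26 mm wide, x from -24 to 32 mm), the next bar 26 mm off in -y: a channel 44 mm wide. Stops rise 10 mm above the deck: grip the cartridge above them.
- fixture: Fixed aluminium fixture. Origin: on the bench below the middle between the two pins; x to the end stops (away from the robot), y left. Deck top 12 mm high, x from -90 to 60, y from -188 to 152 mm. Lanes along x at y = 70 (red), 0 (yellow), -70 mm (green), with coloured patches at both ends; the end stop is one bar across all three.
- guide_seat (a point): Where the origin of the hung guide lies, fixture axes: midway between the two upright posts (132 mm either side along y), at the height of their shoulders, 50 mm above the bench. Posts are 18 mm thick up to the shoulder; above it a 10 mm pin, 20 mm tall with a tapered tip (top 70 mm above the bench).
- guide: Blue pipetting guide, about 250 g: plate 60 x 300 x 8 mm (x, y, z), a 14 mm hole 132 mm either side of the middle along y, three windows. Either way round fits. Origin: centre of its underside. Handle on top: a bar 14 mm thick in x, 88 mm long in y, 26 to 40 mm above the underside, open below it (feet at y = +-37 mm). Starts flat on the bench before the fixture.
- latch (a joint): Latch slide at the right (-y) end of the fixture: 0 = open (nearest the robot), 0.055 m = at its end stop; slides along fixture +x, about 2 N of friction, stays where left. Starts more or less shut (0.03 to 0.055). At the end its tongue lies 3 mm above the end of the hung guide and holds it; beyond 0.015 it blocks hanging or lifting off the guide.
- latch_knob (a point): Top centre of the orange grip of the latch (it moves with it), 93 mm above the bench: a bar 30 mm in fixture x, 14 mm in y, 26 mm tall; the tongue points to fixture +y just below it.
- jar: Bystander: white lidded jar, 72 mm across, 115 mm tall, loose. Origin at the centre of its underside.
- beaker: Bystander: clear plastic cup, 64 mm across, 75 mm tall, loose. Origin at the centre of its underside.
Things that resemble listed ones, but are neither listed nor needed, are in the scene too. What is shaped like the cart_red but pink is not meant. What is shaped like the cart_green but brown is not meant.

How it is judged:
On the way, in this order (a step that is already met when the one before it is completed fails the run):
1. every cartridge present is snug against the end stop and side stop of its lane (x of nose_red in the frame of lane_red between 0.0425 and 0.048 m and y of nose_red in the frame of lane_red between -0.0025 and 0.003 m and y of cart_red in the frame of lane_red between -0.0025 and 0.003 m and z of cart_red in the frame of lane_red below 0.004 m and angle between each of cart_red, cart_yellow, cart_green's own z axis and vertical below 0.06 rad and x of nose_yellow in the frame of lane_yellow between 0.0425 and 0.048 m and y of nose_yellow in the frame of lane_yellow between -0.0025 and 0.003 m and y of cart_yellow in the frame of lane_yellow between -0.0025 and 0.003 m and z of cart_yellow in the frame of lane_yellow below 0.004 m and x of nose_green in the frame of lane_green between 0.0425 and 0.048 m and y of nose_green in the frame of lane_green between -0.0025 and 0.003 m and y of cart_green in the frame of lane_green between -0.0025 and 0.003 m and z of cart_green in the frame of lane_green below 0.004 m), for 0.2 s.
2. the guide hangs on both pins, flat on the shoulders (z of guide in the frame of guide_seat between -0.004 and 0.003 m and horizontal distance between guide and guide_seat below 0.006 m and angle between the y axis of guide and the y axis of guide_seat, either way round below 0.05 rad and angle between guide's own z axis and vertical below 0.03 rad), for 0.2 s.
3. the latch is at its end stop (value of joint latch above 0.052 m), for 0.2 s.
At the end, for the whole second after the job is handed in: Each cartridge present lies flat in its colour lane, coloured end first, within 2.5 mm of both stops; the guide lies on both shoulders (3 mm height, 0.03 rad level, 6 mm and 0.05 rad in place), pins through its holes; the latch is within 3 mm of its end stop; all at rest (all of step 1 and all of step 2 and value of joint latch above 0.052 m and linear speed of each of guide, cart_red, cart_yellow, cart_green below 0.02 m/s); the robot touches nothing.
It fails at once if the jar is knocked away (more than 30 mm) or tipped (distance of jar from where it was at the start of the episode above 0.03 m or angle between jar's own z axis and vertical above 0.5 rad).
It fails at once if the cup is knocked away (more than 30 mm) or tipped (distance of beaker from where it was at the start of the episode above 0.03 m or angle between beaker's own z axis and vertical above 0.5 rad).
Of cart_red, cart_yellow, cart_green only 2 to 3 are there at a start; the rules pass over those that are not, and their reading is None.
At some moment in a run one of cart_red, cart_yellow, cart_green may be knocked a few centimetres aside while the robot is not near it.
It also fails if it takes over 210 s, if anything falls off the work surface, if the arm or the gripper's body presses on something with over 40 N, if the wrist force passes 120 N, or if a joint passes its speed limit or range.

### The arm

A 6-joint arm with a two-finger parallel gripper is mounted at the origin on the work surface. World frame = base frame: x ahead of the robot, y to its left, z up, the work surface at z = 0. Lengths are in m, angles in rad, forces in N, time in s.
With the tool pointing down it reaches from about 0.25 to 0.725 m from the base axis. Payload 4 kg.
Tool frame: the origin (TCP) lies at the very end of the fingers, on their centre line; the grasp point (between the pads) lies 19 mm behind it; z points along the fingers, y is the line along which they close (so a half turn about z gives the same grasp; the last joint's range is limited). The gripper opens to 85 mm and grips with 20 to 120 N. Pads are 22 mm wide; open, the fingers measure 114 mm over their backs; the gripper's body (76 mm by 85 mm) begins 54 mm behind the grasp point. The pads swing forward as they close: fully open they stand 13 mm farther back than shut.
Start: joints at [-1.244, 0.241, 0.005, 1.335, 0, 1.571], TCP at [0.161, -0.474, 0.231] pointing down, gripper open.
Joint ranges: [-2.72, 2.72], [-1.05, 1.87], [-1.09, 1.28], [-1.99, 2.15], [-1.42, 1.44], [-3.14, 3.14]. Speed limits (rad/s): [2.79, 2.79, 3.14, 3.14, 3.14, 3.14].

### API

Orientations are given as a unit quaternion [x, y, z, w].
In Python, from workcell import bot, vision, workorder, boxes_of gives the robot as it stands.
- The arm moves only by the tool send_rows, never from a script. Its argument "motion" is text: rows parted by semicolons, each of 5 numbers parted by spaces: the closure, from -1 (fully open) to 1 (shut), so that 0 is half open, then the shift along the tool's x, y, z in cm, then the turn about the tool's z in rad. In form: claw x y z twist; .... A call has 1 to 5 rows; each row is the pose to reach, as a shift and turn from the pose commanded when the call began, along the tool's axes at that moment; what a row does not reach only later rows make up. A row lasts 1/10 s, in which the tool goes at most 50 mm and 8.59 degrees, less where a joint would pass 70% of its speed; a pose out of reach is approached as far as the arm can. A call with a gripper value outside its range is refused whole. The fingers move at their own pace and stop on an object; the grip force is fixed at half the most. Time passes only in rows, so rows that repeat a pose let the fingers close. It gives the time, the measured TCP pose, the force, the opening and the grip force at its end, in the units of the state.
- bot.get_obs(): the state, without advancing time (a new reading comes with each control period).
- vision.camera(name): name is "side" or "top"; returns the picture (384x512x3 uint8, red, green, blue); there is no depth.
- vision.camera_model(name): a dict with "fov_y" (degrees; the focal length in pixels is half the picture's height over the tangent of half this angle, whatever the lens; pixels are square), "cx", "cy" (the principal point, pixels), "world_from_camera" (4x4, takes a point from camera to world coordinates). Camera axes: x right, y down, z forward; pixel columns grow to the right and rows downward; lengths in m; the calibration is good to about 2 mm. A picture is of the moment at which its call begins. camera_model takes no time and is no camera call.
- workorder.job_done(): hands the job in; it is judged then, once.
Trained networks look in the newest picture that a camera, given by its name, has taken for a name from the list of things; names that differ only in an ending like _2 or _b are one class to them, and where a whole thing is asked for, a point or a joint stands for the part that bears it (a point fixed in the world has none). Each returns a list of dicts, best first, with "conf" (0 to 1); they miss things now and then, are a little off and sometimes report something else, mostly with a low value. They report only what shows in the picture. A call takes as long as a camera call. They do not tell look-alikes from the thing itself.
- boxes_of(camera, target): "rect" ([centre column, centre row, width, height] in pixels, round what is visible of it).
The state is a dict: "clock": time; "joint_pos": joint angles; "joint_vel": joint speeds; "tau": joint torques, N m; "eef_pos": TCP position; "tool_rot": TCP orientation; "ft_force": force on the tool from outside, world axes, zero at the start; "ft_torque": the same for the moment, N m; "grip_width": finger opening in m; "grasp_force": force on a finger pad.
Only numpy, scipy, OpenCV 4.12 (cv2) and the standard library are available. Lean on these libraries where they do the work, as an engineer would, in place of code of your own. Each camera call takes 0.05 s, during which the arm holds its last target. There are 200 camera calls.

## Working session

There is one attempt and no reset: what is moved stays moved. The work goes in short steps, Python scripts to look and compute and a tool call to move; the robot and the scene stay as the last step left them, time stands still between calls to the robot, and variables do not carry over. Pictures are saved under pics/ and viewed, at most 14 in all, crops included, and the job is handed in when it is done.

Besides the shell and the picture viewer there is one more tool, called after ">>>" in YAML: its name, and indented under it one key for each argument. send_rows: Moves the arm, as the interface text tells. Its arguments: {"type":"object","properties":{"motion":{"type":"string"}},"required":["motion"]}

```bash
ls; mkdir -p pics; cat > h.py <<'E'
import numpy as np, cv2
from workcell import bot, vision, workorder, boxes_of
def cam(n):
    m=vision.camera_model(n); T=np.array(m["world_from_camera"]); f=192/np.tan(np.radians(m["fov_y"])/2)
    return f,m["cx"],m["cy"],T
def world(n,u,v,z):
    f,cx,cy,T=cam(n); d=T[:3,:3]@np.array([(u-cx)/f,(v-cy)/f,1]); o=T[:3,3]
    return o+d*(z-o[2])/d[2]
def pix(n,p):
    f,cx,cy,T=cam(n); q=T[:3,:3].T@(np.array(p)-T[:3,3]); return np.array([cx+f*q[0]/q[2],cy+f*q[1]/q[2]])
def snap(n,name,box=None,s=1):
    im=vision.camera(n); im0=im
    if box: im=im[box[1]:box[3],box[0]:box[2]]
    cv2.imwrite(f"pics/{name}.png",cv2.resize(im,None,fx=s,fy=s,interpolation=cv2.INTER_CUBIC)[:,:,::-1]); return im0
E
python3 - <<'E'
from h import *
for n in("top","side"):
    snap(n,n+"0",None,1.5); print(n,vision.camera_model(n))
    for t in("cart_red","cart_yellow","cart_green","guide","latch_knob","fixture","jar","beaker"):
        print(t,[(np.round(b["rect"]).tolist(),round(b["conf"],2)) for b in boxes_of(n,t)])
print(bot.get_obs())
E
```

```text
pics
top {'fov_y': 50.124671961458176, 'cx': 250.86753235174615, 'cy': 185.7130464203066, 'world_from_camera': array([[-0.0334824 , -0.97818657,  0.20501209,  0.29554646],
       [-0.99943762,  0.03314676, -0.00507212,  0.07740242],
       [-0.001834  , -0.20506662, -0.9787463 ,  1.4122848 ],
       [ 0.        ,  0.        ,  0.        ,  1.        ]])}
cart_red [([311.0, 251.0, 17.0, 25.0], 0.62), ([316.0, 206.0, 15.0, 28.0], 0.61), ([349.0, 209.0, 17.0, 30.0], 0.61)]
cart_yellow []
cart_green [([336.0, 131.0, 17.0, 27.0], 0.67), ([344.0, 165.0, 26.0, 28.0], 0.52)]
guide [([225.0, 227.0, 88.0, 27.0], 0.81)]
latch_knob [([269.0, 181.0, 18.0, 11.0], 0.6)]
fixture [([231.0, 185.0, 96.0, 48.0], 0.56), ([143.0, 250.0, 33.0, 19.0], 0.53)]
jar [([142.0, 249.0, 29.0, 20.0], 0.69)]
beaker [([300.0, 139.0, 23.0, 21.0], 0.6)]
side {'fov_y': 48.70649072143585, 'cx': 256.718330442659, 'cy': 192.77566156905942, 'world_from_camera': array([[-0.98909532, -0.09689024,  0.11091765,  0.44978637],
       [-0.14713421,  0.61694706, -0.77312861,  0.93307224],
       [ 0.0064783 , -0.78101767, -0.6244753
[... 623 characters left out ...]
)]
{'clock': 0.9, 'joint_pos': array([-1.24401983e+00,  2.40577763e-01,  5.02837112e-03,  1.33522971e+00,
        1.65452518e-05,  1.57083848e+00]), 'joint_vel': array([-0.00088482,  0.00116743,  0.00028489, -0.00047244, -0.00097302,
       -0.00204533]), 'tau': array([-4.09378918e-04, -3.72197807e+01,  2.52692807e+01,  1.18798394e-03,
       -2.15893897e-05,  2.67618802e-06]), 'eef_pos': array([ 0.16050113, -0.47354081,  0.23132843]), 'tool_rot': array([9.86685237e-01, 1.62641458e-01, 9.56367273e-06, 7.15282356e-06]), 'ft_force': array([ 0.11339082, -0.15436406, -0.28872366]), 'ft_torque': array([-0.02091256,  0.0749789 ,  0.00836235]), 'grasp_force': 0.0, 'grip_width': 0.08533929465010548}
```

View pics/top0.png

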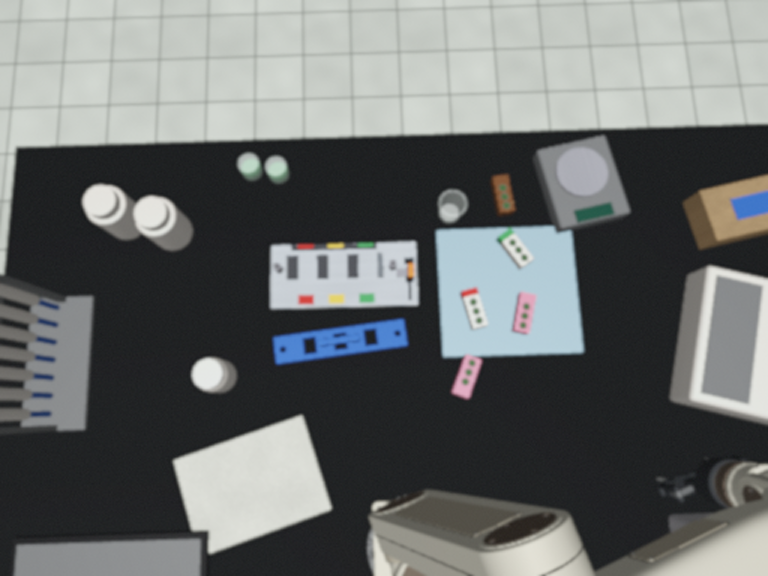

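View pics/side0.png

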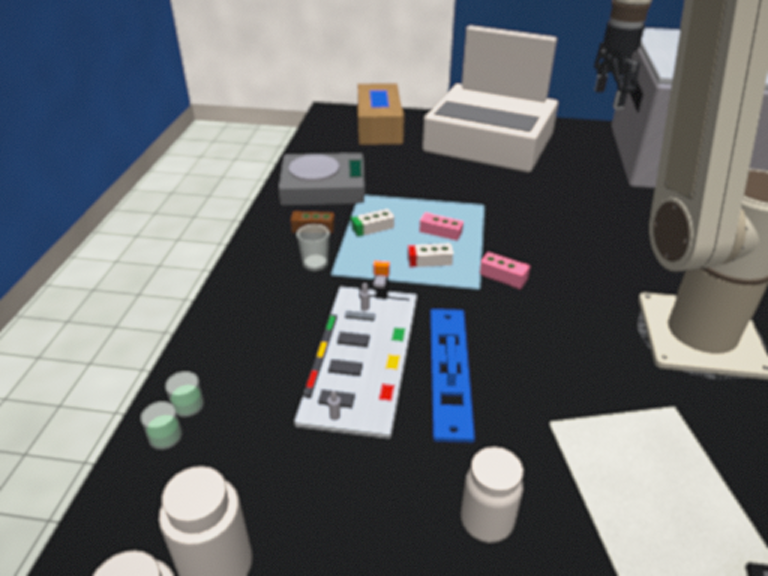

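```bash
python3 - <<'E'
from h import *
snap("top","top1",(150,105,390,285),3.3)
E
```

```text
(no output)
```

View pics/top1.png

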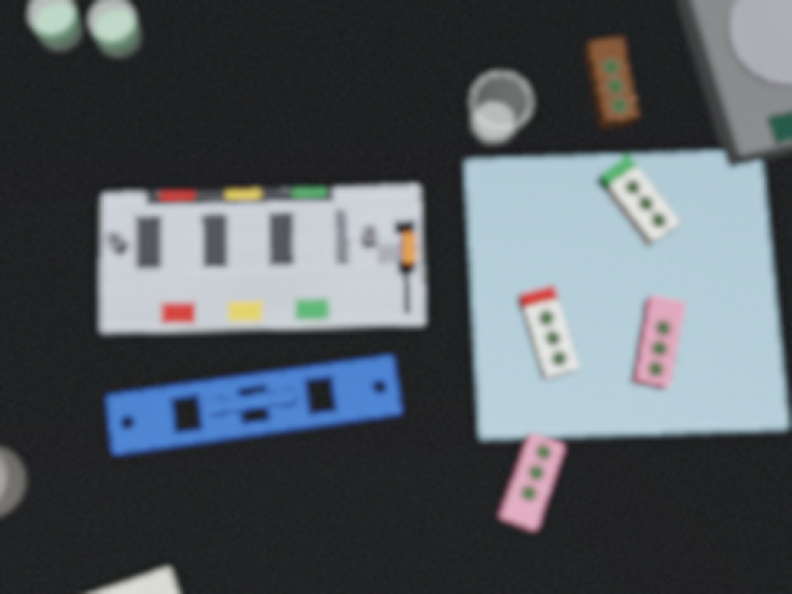

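The top view shows the red cartridge at about (316,206) and the green at about (344,166), both on the blue mat. There is no yellow cartridge, and the pink and brown ones are decoys. The fixture is centred near (230,183), the guide near (227,228), and the latch knob near (273,180). The side view agrees with this. Next I fit poses with the known shapes in both cameras.

```bash
cat > fit.py <<'E'
from h import *
from scipy.optimize import minimize
def box(p,dx,dy,dz):
    x,y,a=p; c,s=np.cos(a),np.sin(a)
    return [(x+c*u-s*v,y+s*u+c*v,w) for u in dx for v in dy for w in dz]
def render(n,pts,roi,S=8):
    q=np.array([(pix(n,p)-roi[:2]+.5)*S-.5 for p in pts])
    h=cv2.convexHull(np.round(q*16).astype(np.int32))
    m=np.zeros(((roi[3]-roi[1])*S,(roi[2]-roi[0])*S),np.float32); cv2.fillPoly(m,[h],1.0,shift=4)
    m=cv2.resize(m,None,fx=1/S,fy=1/S,interpolation=cv2.INTER_AREA); return cv2.GaussianBlur(m,(0,0),1)
def fit(n,mask,p0,dx,dy,dz,pad=8):
    q=np.array([pix(n,p) for p in box(p0,dx,dy,dz)]); a=q.min(0).astype(int)-pad; b=q.max(0).astype(int)+pad
    roi=(max(a[0],0),max(a[1],0),min(b[0],512),min(b[1],384)); m=mask[roi[1]:roi[3],roi[0]:roi[2]].astype(np.float32)
    cost=lambda p:((render(n,box(p,dx,dy,dz),roi)-m)**2).sum()
    r=minimize(cost,p0,method="Nelder-Mead",options=dict(initial_simplex=[p0]+[np.array(p0)+d for d in np.diag([.012,.012,.15])],xatol=2e-4,fatol=.01))
    return np.round(r.x,4),round(r.fun/m.sum(),3)
def fill(m):
    m=cv2.morphologyEx(m.astype(np.uint8),cv2.MORPH_OPEN,np.ones((2,2))); c,_=cv2.findContours(m,0,2); o=np.zeros_like(m); cv2.drawContours(o,[k for k in c if cv2.contourArea(k)>30],-1,1,-1); return o
E
python3 - <<'E'
from fit import *
CA=((-.045,.045),(-.018,.018),(0,.032)); FX=((-.09,.06),(-.188,.152),(0,.012)); GU=((-.03,.03),(-.15,.15),(0,.008))
px={"top":dict(red=(316,206),green=(343.6,165.6),fx=(229.5,184),gu=(227,228),knob=(273.7,180)),
 "side":dict(red=(287,170),green=(249,148),fx=(238,241),gu=(300,250),knob=(254.5,180))}
for n in("top","side"):
    im=vision.camera(n).astype(float); hsv=cv2.cvtColor(im.astype(np.uint8),cv2.COLOR_RGB2HSV).astype(int)
    W=lambda k,z:world(n,*px[n][k],z)
    mat=np.median(im[*( (slice(175,190),slice(325,335)) if n=="top" else (slice(155,160),slice(270,280)))].reshape(-1,3),axis=0); print(n,"mat",mat)
    ch=im-mat
    m=fill(np.abs(ch).max(2)>22)
    for k,a0 in(("red",.25),("green",.55)):
        w=W(k,.016); print(k,w.round(3),[fit(n,m,[w[0],w[1],a],*CA) for a in(a0,)])
    m=fill((hsv[...,2]>100)); w=W("fx",.012); print("fx",w.round(3),fit(n,m,[w[0]+.015,w[1]+.018,.0],*FX))
    m=fill((hsv[...,1]>120)&(abs(hsv[...,0]-108)<12)&(hsv[...,2]>70)); w=W("gu",.008); print("gu",w.round(3),fit(n,m,[w[0],w[1],.1],*GU))
    m=(hsv[...,1]>110)&(abs(hsv[...,0]-13)<8)&(hsv[...,2]>100); ys,xs=np.nonzero(m); s=(np.hypot(xs-px[n]["knob"][0],ys-px[n]["knob"][1])<12)
    print("knob",s.sum(),xs[s].mean(),ys[s].mean(),world(n,xs[s].mean(),ys[s].mean(),.093 if n=="top" else .085).round(4))
    for t,z in(("jar",.115),("beaker",.075)):
        for b in boxes_of(n,t)[:1]: print(t,world(n,b["rect"][0],b["rect"][1],z/2).round(3))
E
```

```text
top mat [180. 205. 216.]
red [ 0.509 -0.151  0.016] [(array([ 0.5092, -0.1392,  0.25  ]), np.float64(0.76))]
green [ 0.649 -0.257  0.016] [(array([ 0.6624, -0.2641,  0.45  ]), np.float64(0.782))]
fx [0.597 0.144 0.012] (array([ 0.6137,  0.1609, -0.0069]), np.float64(0.036))
gu [0.445 0.157 0.008] (array([0.4445, 0.155 , 0.1037]), np.float64(0.1))
knob 34 273.0 179.8235294117647 [ 0.5892 -0.0029  0.093 ]
jar [0.383 0.434 0.058]
beaker [ 0.744 -0.108  0.038]
side mat [162. 202. 219.]
red [ 0.51  -0.15   0.016] [(array([ 0.4917, -0.1225,  0.2997]), np.float64(0.656))]
green [ 0.648 -0.256  0.016] [(array([ 0.6271, -0.2183,  0.5574]), np.float64(0.706))]
fx [0.606 0.176 0.012] (array([ 0.6148,  0.1675, -0.0084]), np.float64(0.046))
gu [0.446 0.179 0.008] (array([0.4455, 0.162 , 0.1082]), np.float64(0.062))
knob 83 253.81927710843374 178.40963855421685 [0.5919 0.0015 0.085 ]
jar [0.382 0.437 0.057]
beaker [ 0.755 -0.119  0.037]
```

>>> send_rows:
  motion: "-1 4.5 -2 0 0; -1 9 -4 0 0; -1 13.5 -6 0 0; -1 18 -8 0 0; -1 22 -10 0 0"

```text
clock: 1.75
eef_pos: [0.3381, -0.3067, 0.2315]
tool_rot: [0.987, 0.163, 0.0, 0.0]
ft_force: [1.1, -0.5, 0.8]
grip_width: 0.0853
grasp_force: 0.0
```

```bash
cat >> fit.py <<'E'
CA=((-.045,.045),(-.018,.018),(0,.032))
def comp(m,u,v):
    _,l=cv2.connectedComponents(m.astype(np.uint8)); s=l[int(v)-3:int(v)+4,int(u)-3:int(u)+4]; return fill(l==np.bincount(s[s>0]).argmax())
def carts(n,im,seeds,mat):
    m=np.abs(im.astype(float)-mat).max(2)>22
    for k,(x,y,a) in seeds.items():
        u,v=pix(n,(x,y,.016)); print(n,k,fit(n,comp(m,u,v),[x,y,a],*CA))
def go(x,y,z,phi):
    "shift in tool axes (cm) and twist to bring TCP to x,y,z with tool x at heading phi"
    o=bot.get_obs(); p=o["eef_pos"]; q=o["tool_rot"]; h=2*np.arctan2(q[1],q[0]); d=np.array([x,y,z])-p
    t=(h-phi+np.pi/2)%np.pi-np.pi/2
    print("go",np.round([100*(d[0]*np.cos(h)+d[1]*np.sin(h)),100*(d[0]*np.sin(h)-d[1]*np.cos(h)),-100*d[2]],2),"twist",round(t,3),"heading",round(h,3),p.round(4))
E
python3 - <<'E'
from fit import *
for n,mat in(("top",[180,205,216]),("side",[162,202,219])):
    im=vision.camera(n); carts(n,im,dict(red=(.509,-.151,.31),green=(.649,-.257,.64)),mat)
    if n=="top":
        for c,r in((148,242),(214,240),(281,238),(342,237),(408,245)): print(c,world(n,c/3.3+150-.35,r/3.3+105-.35,.022 if c<400 else .093).round(4))
go(.509,-.151,.15,.31); print(bot.get_obs()["joint_pos"])
E
```

```text
top red (array([ 0.5103, -0.1521,  0.2393]), np.float64(0.07))
top green (array([ 0.6548, -0.2622,  0.4594]), np.float64(0.788))
148 [0.6208 0.265  0.022 ]
214 [0.6206 0.1955 0.022 ]
281 [0.6204 0.1249 0.022 ]
342 [0.6193 0.0607 0.022 ]
408 [ 0.5923 -0.004   0.093 ]
side red (array([ 0.5098, -0.1459,  0.2556]), np.float64(0.051))
side green (array([ 0.6242, -0.2178,  0.5067]), np.float64(0.712))
go [21.02 -8.97  8.15] twist 0.025 heading 0.335 [ 0.34   -0.3048  0.2315]
[-7.31962588e-01  1.54267273e-01 -1.02816483e-01  1.31324583e+00
  1.67041306e-03  2.07475717e+00]
```

>>> send_rows:
  motion: "-1 4.5 -2 1.6 0.02; -1 9 -4 3.2 0.04; -1 13.5 -6 4.9 0.06; -1 18 -7.7 6.5 0.088; -1 21.15 -9.03 8.1 0.088"

```text
clock: 2.35
eef_pos: [0.5099, -0.154, 0.15]
tool_rot: [0.993, 0.119, 0.001, 0.0]
ft_force: [-0.1, -0.4, -0.5]
grip_width: 0.0854
grasp_force: 0.0
```

```bash
python3 - <<'E'
from fit import *
go(.510,-.150,.012,.247)
E
```

```text
go [ 0.11 -0.39 13.8 ] twist -0.009 heading 0.238 [ 0.5099 -0.154   0.15  ]
```

>>> send_rows:
  motion: "-1 0 0 5 0; -1 0 0 10 0; -1 0 0 13 0; -1 0 0 13.8 0; -1 0 0 13.8 0"

```text
clock: 2.85
eef_pos: [0.5071, -0.1551, 0.0114]
tool_rot: [0.993, 0.119, -0.001, -0.0]
ft_force: [1.0, 0.1, 0.6]
grip_width: 0.0849
grasp_force: 0.0
```

>>> send_rows:
  motion: "1 0 0 0 0; 1 0 0 0 0; 1 0 0 0 0; 1 0 0 0 0; 1 0 0 0 0"

```text
clock: 3.35
eef_pos: [0.5095, -0.1553, 0.0142]
tool_rot: [0.993, 0.119, 0.002, 0.001]
ft_force: [-0.8, 0.7, 5.7]
grip_width: 0.0345
grasp_force: 62.4
```

```bash
python3 - <<'E'
from fit import *
go(.52,.10,.15,-.008); print(bot.get_obs()["grip_width"],bot.get_obs()["joint_pos"])
snap("side","s1",(200,100,400,250),4)
E
```

```text
go [  7.05 -24.55 -13.58] twist 0.247 heading 0.239 [ 0.5095 -0.1553  0.0142]
0.034461988503309546 [-2.95773559e-01  4.95570985e-01 -2.36093187e-01  8.35415138e-01
  1.31071310e-05  2.60705393e+00]
```

View pics/s1.png

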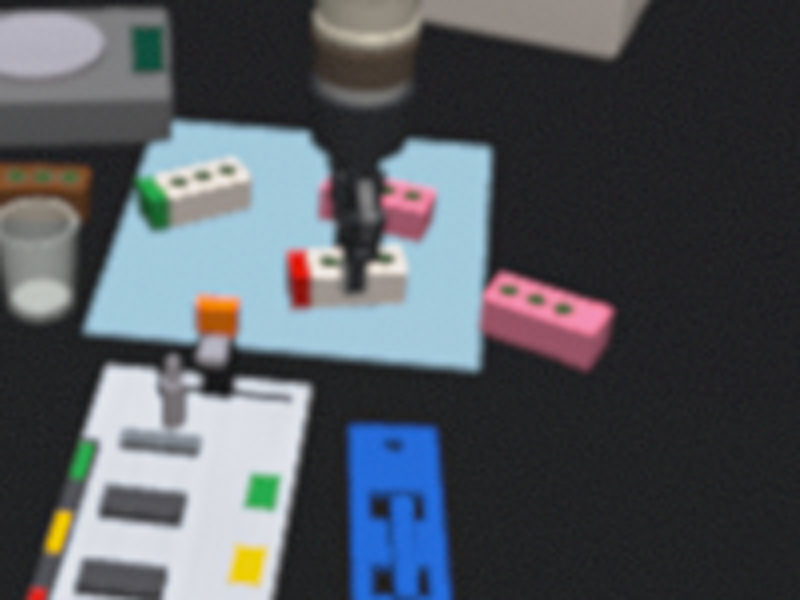

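>>> send_rows:
  motion: "0 0 0 0 0; -0.4 0 0 0 0; -0.4 0 0 -4 0; -0.4 0 0 -6 -0.15; -0.4 0 0 -6 -0.3"

```text
clock: 3.9
eef_pos: [0.5106, -0.1555, 0.0756]
tool_rot: [0.963, 0.269, 0.003, 0.002]
ft_force: [1.0, 0.6, -1.0]
grip_width: 0.0599
grasp_force: 0.0
```

>>> send_rows:
  motion: "-0.4 0 0 0 -0.15; -0.4 0 0 0 -0.3; -0.4 0 0 0 -0.45; -0.4 0 0 0 -0.6; -0.4 0 0 0 -0.74"

```text
clock: 4.4
eef_pos: [0.5078, -0.1547, 0.0721]
tool_rot: [0.801, 0.599, -0.0, -0.0]
ft_force: [-0.0, 0.3, 0.1]
grip_width: 0.0599
grasp_force: 0.0
```

>>> send_rows:
  motion: "-0.4 0 0 0 -0.15; -0.4 0 0 0 -0.3; -0.4 0 0 0 -0.45; -0.4 0 0 0 -0.6; -0.4 0 0 0 -0.7"

```text
clock: 4.9
eef_pos: [0.5078, -0.1547, 0.072]
tool_rot: [0.547, 0.837, -0.0, -0.0]
ft_force: [0.5, -0.3, 0.6]
grip_width: 0.0596
grasp_force: 0.0
```

>>> send_rows:
  motion: "-0.4 0 0 0 -0.15; -0.4 0 0 0 -0.3; -0.4 0 0 0 -0.45; -0.4 0 0 0 -0.6; -0.4 0 0 0 -0.7"

```text
clock: 5.4
eef_pos: [0.5078, -0.1547, 0.072]
tool_rot: [0.227, 0.974, -0.0, -0.0]
ft_force: [-0.3, -0.3, 1.0]
grip_width: 0.06
grasp_force: 0.0
```

>>> send_rows:
  motion: "-0.4 0 0 0 -0.15; -0.4 0 0 0 -0.3; -0.4 0 0 0 -0.45; -0.4 0 0 0 -0.6; -0.4 0 0 0 -0.69"

```text
clock: 5.9
eef_pos: [0.5078, -0.1547, 0.072]
tool_rot: [-0.116, 0.993, 0.0, -0.0]
ft_force: [0.7, -0.1, -0.4]
grip_width: 0.0598
grasp_force: 0.0
```

```bash
python3 - <<'E'
from fit import *
go(.5095,-.1553,.013,.239); print(bot.get_obs()["grip_width"],bot.get_obs()["joint_pos"])
im=vision.camera("side"); carts("side",im,dict(red=(.509,-.151,.25)),[162,202,219])
E
```

```text
go [-0.16 -0.1   5.9 ] twist -0.007 heading 3.374 [ 0.5078 -0.1547  0.072 ]
0.05983202697464956 [-2.95657945e-01  4.23940620e-01 -1.73078086e-01  9.74562627e-01
 -6.32655741e-05 -5.27627225e-01]
side red (array([ 0.4878, -0.1213,  0.2897]), np.float64(0.656))
```

>>> send_rows:
  motion: "-0.4 -0.15 0 4 0; -0.4 -0.15 -0.1 5.9 0; -0.4 -0.15 -0.1 5.9 0; 1 -0.15 -0.1 5.9 0; 1 -0.15 -0.1 5.9 0"

```text
clock: 6.45
eef_pos: [0.511, -0.1558, 0.0149]
tool_rot: [-0.113, 0.994, -0.001, 0.001]
ft_force: [0.1, 0.2, -0.3]
grip_width: 0.0342
grasp_force: 61.4
```

>>> send_rows:
  motion: "1 0 0 0 0; 1 0 0 0 0; 1 0 0 -4 0; 1 0 0 -9 0; 1 0 0 -12 0"

```text
clock: 6.95
eef_pos: [0.5111, -0.1558, 0.137]
tool_rot: [-0.113, 0.994, -0.001, 0.002]
ft_force: [0.6, 0.5, -0.6]
grip_width: 0.0347
grasp_force: 61.5
```

```bash
python3 - <<'E'
from fit import *
go(.55,.05,.135,-.008); go(.585,.229,.13,-.008)
E
```

```text
go [-8.43 19.18  0.2 ] twist 0.235 heading 3.369 [ 0.5111 -0.1558  0.137 ]
go [-15.87  35.83   0.7 ] twist 0.235 heading 3.369 [ 0.5111 -0.1558  0.137 ]
```

>>> send_rows:
  motion: "1 -1.9 4.5 0 0.05; 1 -3.8 9 0 0.1; 1 -6 13.5 0 0.15; 1 -8 18 0 0.2; 1 -10 22.5 0 0.235"

```text
clock: 7.45
eef_pos: [0.5566, 0.0882, 0.1338]
tool_rot: [0.005, 1.0, 0.0, 0.0]
ft_force: [0.6, -0.9, -1.6]
grip_width: 0.0347
grasp_force: 61.5
```

```bash
python3 - <<'E'
from fit import *
go(.59,.230,.1,-.008)
E
```

```text
go [-3.2  14.21  3.38] twist -0.002 heading 3.132 [0.5566 0.0882 0.1338]
```

>>> send_rows:
  motion: "1 -1 4.5 0 0; 1 -2 9 1 0; 1 -3.2 13 2 0; 1 -3.2 13.8 3 0; 1 -3.2 13.8 3.4 0"

```text
clock: 7.95
eef_pos: [0.5885, 0.2255, 0.0977]
tool_rot: [0.002, 1.0, -0.0, -0.001]
ft_force: [-0.0, 0.0, -2.2]
grip_width: 0.0348
grasp_force: 61.4
```

```bash
python3 - <<'E'
from fit import *
go(.59,.230,.03,-.008)
f=[.6145,.164,-.008]
im=snap("side","tmp"); o=im.copy()
o=cv2.resize(o[150:300,180:340],None,fx=5,fy=5,interpolation=cv2.INTER_CUBIC)
def P(x,y,z):
    c,s=np.cos(f[2]),np.sin(f[2]); u=pix("side",(f[0]+c*x-s*y,f[1]+s*x+c*y,z)); return tuple(int(t) for t in (u-[180,150])*5+2)
for y in(132,-132):
    for z in(.012,.05,.07): cv2.circle(o,P(0,y/1e3,z),3,(255,0,255),-1)
for x,y in((-90,152),(60,152),(60,-188),(-90,-188)): cv2.circle(o,P(x/1e3,y/1e3,.012),3,(0,255,255),-1)
for yl in(70,0,-70):
    for x,y in((-24,18),(32,18),(32,44),(-24,44)): cv2.circle(o,P(x/1e3,(yl+y)/1e3,.022),3,(255,140,0),-1)
cv2.imwrite("pics/s2.png",o[:600,:,::-1])
E
```

```text
go [-0.15  0.45  6.77] twist 0.003 heading 3.137 [0.5885 0.2255 0.0977]
```

View pics/s2.png

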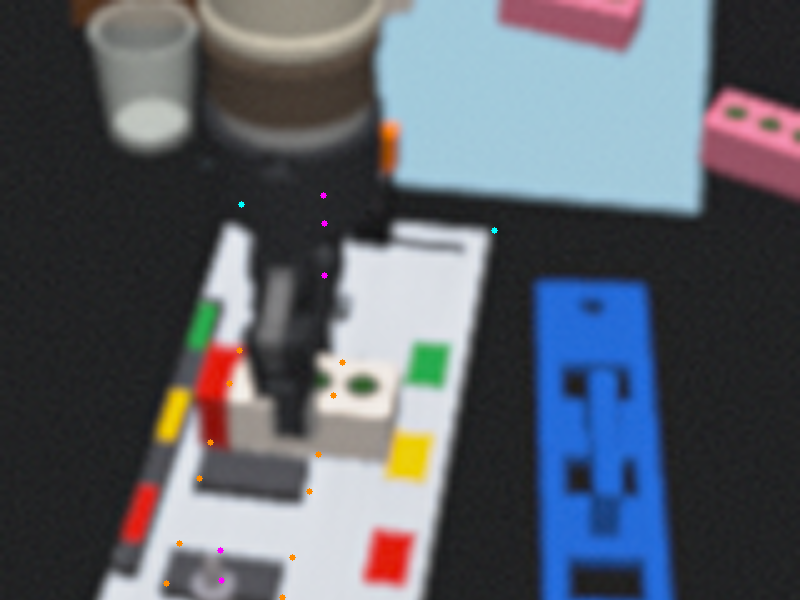

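>>> send_rows:
  motion: "1 0 0 3 0; 1 0 0 5.2 0; 1 0 0 5.2 0"

```text
clock: 8.3
eef_pos: [0.5867, 0.2209, 0.0443]
tool_rot: [0.005, 1.0, -0.002, -0.004]
ft_force: [-1.5, 0.4, -0.9]
grip_width: 0.0346
grasp_force: 61.4
```

```bash
cat > ov.py <<'E'
from fit import *
def overlay(n,name,roi,s,groups):
    im=vision.camera(n); o=cv2.resize(im[roi[1]:roi[3],roi[0]:roi[2]],None,fx=s,fy=s,interpolation=cv2.INTER_CUBIC)
    for pts,col in groups:
        q=np.array([(pix(n,p)-roi[:2]+.5)*s-.5 for p in pts]); h=cv2.convexHull(q.astype(np.int32)); cv2.polylines(o,[h],True,col,1)
    cv2.imwrite(f"pics/{name}.png",o[:,:,::-1])
def fx(f,dx,dy,dz): # box in fixture frame
    c,s=np.cos(f[2]),np.sin(f[2]); return [(f[0]+c*u-s*v,f[1]+s*u+c*v,w) for u in dx for v in dy for w in dz]
E
python3 - <<'E'
from ov import *
go(.59,.230,.03,-.008)
p=bot.get_obs()["eef_pos"]; b=p[2]-.0149
f=[.6165,.164,-.008]
overlay("side","s3",(190,200,300,290),7,[(box([p[0],p[1],-.005],(-.045,.045),(-.018,.018),(b,b+.032)),(255,0,255))]+[(fx(f,(-.024,.032),(y+.018,y+.044),(.022,)),(255,140,0)) for y in(.07,0)])
E
```

```text
go [-0.32  0.91  1.43] twist -0.002 heading 3.131 [0.5867 0.2209 0.0443]
```

View pics/s3.png

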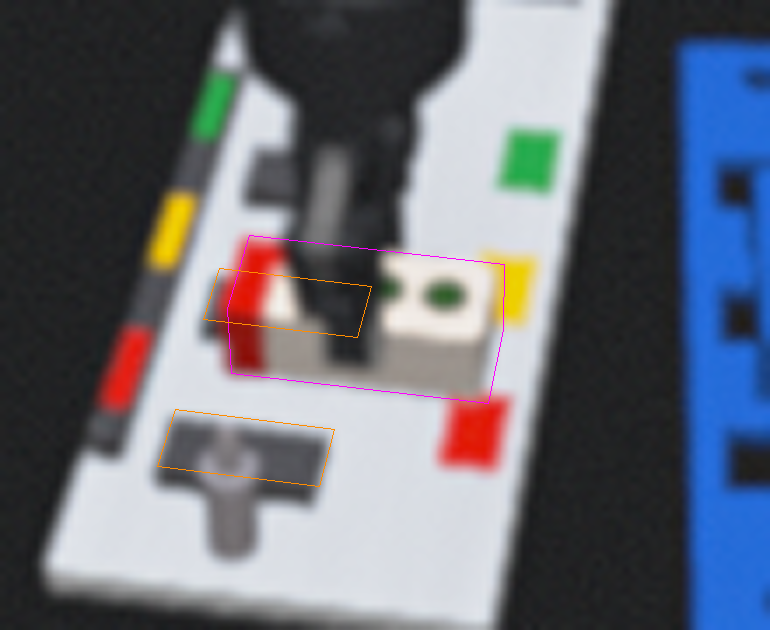

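>>> send_rows:
  motion: "1 0 0.5 0 0; 1 0 0.5 0 0; 1 0 0.5 0 0"

```text
clock: 8.65
eef_pos: [0.5907, 0.2294, 0.049]
tool_rot: [0.004, 1.0, 0.001, 0.001]
ft_force: [0.1, -1.0, -0.8]
grip_width: 0.0344
grasp_force: 61.4
```

>>> send_rows:
  motion: "1 0 0.3 0 0; 1 0 0.3 0.8 0; 1 0 0.3 1.2 0; 1 0 0.3 1.2 0; 1 0 0.3 1.2 0"

```text
clock: 9.15
eef_pos: [0.5893, 0.2319, 0.0347]
tool_rot: [0.004, 1.0, -0.0, -0.001]
ft_force: [-0.5, -0.5, -1.1]
grip_width: 0.0347
grasp_force: 61.4
```

>>> send_rows:
  motion: "1 0 0 0.4 0; 1 0 0 0.8 0; 1 0 0 1 0; 1 0 0 1 0; 1 0 0 1 0"

```text
clock: 9.65
eef_pos: [0.5899, 0.2321, 0.0267]
tool_rot: [0.004, 1.0, 0.0, 0.001]
ft_force: [-3.0, -1.2, 5.8]
grip_width: 0.0347
grasp_force: 62.3
```

>>> send_rows:
  motion: "1 -1 0 -0.05 0; 1 -1.8 0 -0.05 0; 1 -2.2 0 -0.05 0; 1 -2.2 0 -0.05 0; 1 -2.2 0 -0.05 0"

```text
clock: 10.15
eef_pos: [0.6127, 0.2321, 0.0267]
tool_rot: [0.004, 1.0, 0.0, 0.001]
ft_force: [-0.4, 0.4, 4.2]
grip_width: 0.0344
grasp_force: 62.3
```

>>> send_rows:
  motion: "1 0 0.3 0 0; 1 0 0.3 0 0; 1 0 0.3 0 0; 1 0 0.5 0 0; 1 0 0.5 0 0"

```text
clock: 10.65
eef_pos: [0.613, 0.2354, 0.0267]
tool_rot: [0.005, 1.0, -0.001, 0.001]
ft_force: [-0.6, -4.9, 4.5]
grip_width: 0.0345
grasp_force: 62.4
```

>>> send_rows:
  motion: "1 0 0.2 0 0; 1 0 0.2 0 0; 1 0 0.2 0 0"

```text
clock: 10.95
eef_pos: [0.613, 0.2355, 0.0268]
tool_rot: [0.005, 1.0, -0.003, 0.001]
ft_force: [-0.7, -7.9, 8.2]
grip_width: 0.0346
grasp_force: 62.5
```

>>> send_rows:
  motion: "1 -0.3 0 0 0; 1 -0.3 0 0 0; 1 -0.5 0 0 0; 1 -0.5 0 0 0; 1 -0.5 0 0 0"

```text
clock: 11.45
eef_pos: [0.6139, 0.2355, 0.0267]
tool_rot: [0.005, 1.0, -0.003, -0.003]
ft_force: [-10.5, -8.2, 14.8]
grip_width: 0.0345
grasp_force: 63.3
```

>>> send_rows:
  motion: "0.4 0 0 0 0; -0.2 0 0 0 0; -0.4 0 0 -1 0; -0.4 0 0 -5 0; -0.4 0 0 -10 0"

```text
clock: 11.95
eef_pos: [0.6152, 0.2384, 0.124]
tool_rot: [0.004, 1.0, -0.001, -0.003]
ft_force: [1.4, 0.2, 0.1]
grip_width: 0.0594
grasp_force: 0.0
```

>>> send_rows:
  motion: "-0.4 2 -4.5 0 0; -0.4 4 -9 0 0; -0.4 6 -13.5 0 0; -0.4 8 -18 0 0; -0.4 10 -22.5 0 0"

```text
clock: 12.45
eef_pos: [0.5149, 0.0134, 0.1265]
tool_rot: [0.003, 1.0, 0.0, 0.001]
ft_force: [0.5, -1.0, 0.3]
grip_width: 0.0598
grasp_force: 0.0
```

```bash
python3 - <<'E'
from ov import *
go(.649,-.257,.13,.6)
for n,mat in(("side",[162,202,219]),("top",[180,205,216])):
    im=vision.camera(n); m=(np.abs(im.astype(float)-mat).max(2)>22); u,v=pix(n,(.649,-.257,.016)); print(n,comp(m,u,v).sum())
    hsv=cv2.cvtColor(im,cv2.COLOR_RGB2HSV).astype(int); m=(hsv[...,2]>90)&((hsv[...,1]<28)|((hsv[...,0]>45)&(hsv[...,0]<80)))|(hsv[...,1]>90)&(abs(hsv[...,0]-65)<15)
    c=comp(m,u,v); print(c.sum(),fit(n,c,[.649,-.257,.6],*CA))
f=[.6165,.1655,-.008]
overlay("side","s4",(170,100,300,270),4.5,[(fx(f,(-.045,.045),(.052,.088),(.012,.044)),(255,0,255))])
E
```

```text
go [-13.6  -26.94  -0.35] twist -0.607 heading 3.135 [0.5149 0.0134 0.1265]
side 196608
369 (array([ 0.6465, -0.2524,  0.5641]), np.float64(0.067))
top 193363
334 (array([ 0.6459, -0.2596,  0.5784]), np.float64(0.064))
```

View pics/s4.png

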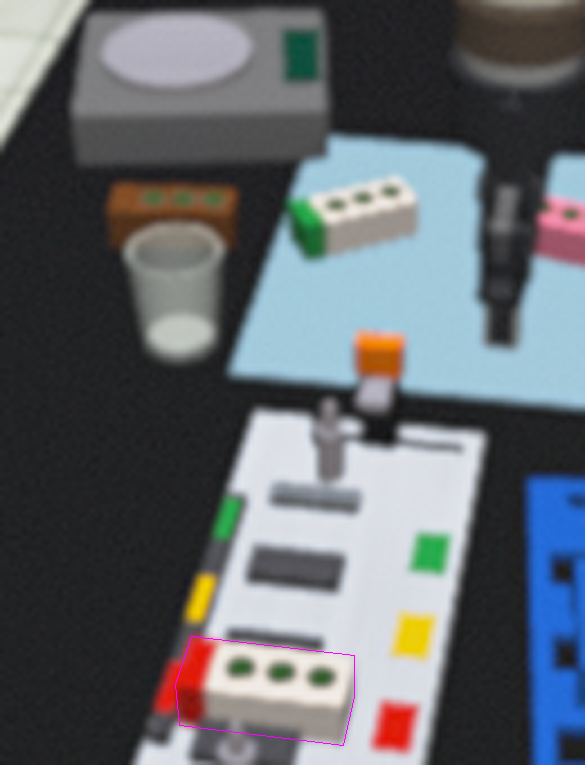

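>>> send_rows:
  motion: "-0.4 -2 -4.5 0 -0.12; -0.4 -4 -9 0 -0.24; -0.4 -6 -13.5 0 -0.36; -0.4 -8 -18 0 -0.48; -0.4 -10 -22.5 0 -0.582"

```text
clock: 13.1
eef_pos: [0.6156, -0.2118, 0.1261]
tool_rot: [-0.286, 0.958, -0.0, 0.001]
ft_force: [0.6, 0.7, 0.4]
grip_width: 0.0602
grasp_force: 0.0
```

```bash
python3 - <<'E'
from fit import *
go(.646,-.262,.0125,.575)
E
```

```text
go [ 0.21 -5.86 11.36] twist 0.006 heading 3.722 [ 0.6156 -0.2118  0.1261]
```

>>> send_rows:
  motion: "-0.4 0.2 -4 0 0; -0.4 0.2 -5.8 3 0; -0.4 0.2 -5.8 7 0; -0.4 0.2 -5.8 8 0; -0.4 0.2 -5.8 8 0"

```text
clock: 13.6
eef_pos: [0.6419, -0.259, 0.0429]
tool_rot: [-0.284, 0.959, 0.002, -0.002]
ft_force: [-1.0, 0.8, 0.0]
grip_width: 0.0595
grasp_force: 0.0
```

```bash
python3 - <<'E'
from ov import *
go(.646,-.262,.0125,.575)
overlay("side","s5",(200,110,310,200),7,[(box([.646,-.262,.575],*CA),(255,0,255))])
E
```

```text
go [-0.18 -0.47  3.04] twist 0.001 heading 3.717 [ 0.6419 -0.259   0.0429]
```

View pics/s5.png

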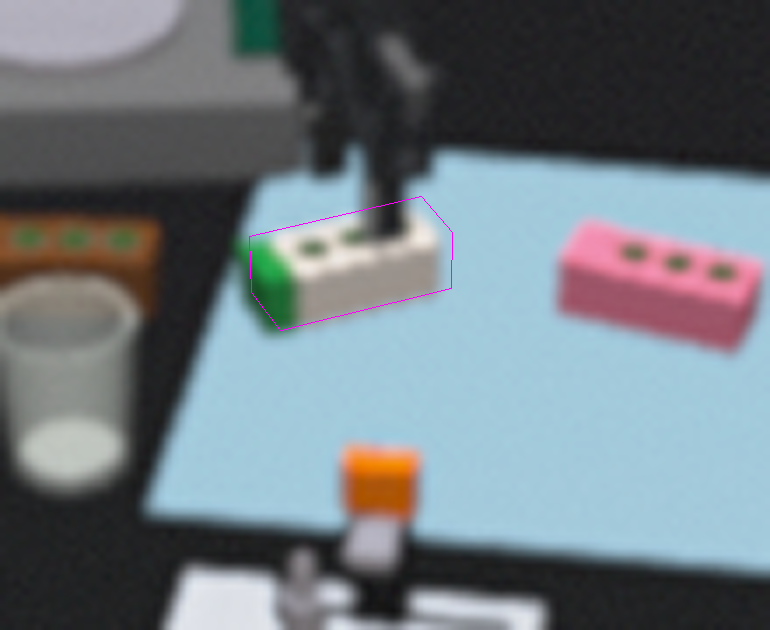

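>>> send_rows:
  motion: "-0.4 -0.4 -0.1 0 0; -0.4 -0.4 -0.1 2.5 0; -0.4 -0.4 -0.1 3.2 0; -0.4 -0.4 -0.1 3.2 0; 1 -0.4 -0.1 3.2 0"

```text
clock: 14.15
eef_pos: [0.6477, -0.2596, 0.0153]
tool_rot: [-0.283, 0.959, -0.001, 0.001]
ft_force: [-0.1, -0.8, 0.7]
grip_width: 0.0466
grasp_force: 0.0
```

>>> send_rows:
  motion: "1 0 0 0 0; 1 0 0 0 0; 1 0 0 0 0; 1 0 0 0 0"

```text
clock: 14.55
eef_pos: [0.6481, -0.26, 0.0158]
tool_rot: [-0.283, 0.959, -0.001, 0.001]
ft_force: [-0.5, -0.6, 5.3]
grip_width: 0.0349
grasp_force: 62.9
```

>>> send_rows:
  motion: "1 0 0 -4 0; 1 0 0 -8 0; 1 0 0 -12 0; 1 0 0 -12 0; 1 0 0 -12 0"

```text
clock: 15.05
eef_pos: [0.6476, -0.26, 0.1352]
tool_rot: [-0.283, 0.959, -0.001, 0.001]
ft_force: [-0.3, 0.8, -2.0]
grip_width: 0.0348
grasp_force: 62.2
```

```bash
python3 - <<'E'
from fit import *
go(.5875,.0925,.132,-.01)
E
```

```text
go [-14.1   32.86   0.32] twist 0.584 heading 3.716 [ 0.6476 -0.26    0.1352]
```

>>> send_rows:
  motion: "1 -1.9 4.5 0 0.12; 1 -3.8 9 0 0.24; 1 -5.8 13.5 0 0.36; 1 -7.7 18 0 0.48; 1 -9.6 22.5 0 0.584"

```text
clock: 15.55
eef_pos: [0.6029, -0.0168, 0.1311]
tool_rot: [0.007, 1.0, 0.0, -0.002]
ft_force: [0.3, -0.5, -2.3]
grip_width: 0.0346
grasp_force: 62.1
```

```bash
python3 - <<'E'
from fit import *
go(.5875,.0915,.06,-.01)
E
```

```text
go [ 1.7  10.81  7.11] twist -0.005 heading 3.127 [ 0.6029 -0.0168  0.1311]
```

>>> send_rows:
  motion: "1 0.8 4.5 0 0; 1 1.8 9 0 0; 1 1.8 11 2 0; 1 1.8 11 6 0; 1 1.8 11 7 0"

```text
clock: 16.05
eef_pos: [0.583, 0.0919, 0.0575]
tool_rot: [0.004, 1.0, -0.001, -0.006]
ft_force: [-1.4, 0.5, -1.8]
grip_width: 0.0344
grasp_force: 62.1
```

>>> send_rows:
  motion: "1 0 0 0 0; 1 0 0 0 0; 1 0 0 0 0"

```text
clock: 16.35
eef_pos: [0.5898, 0.091, 0.0653]
tool_rot: [0.006, 1.0, 0.0, 0.001]
ft_force: [0.5, -0.2, -1.2]
grip_width: 0.0348
grasp_force: 62.1
```

>>> send_rows:
  motion: "1 0 0 1.5 0; 1 0 0 2.5 0; 1 0 0 3 0; 1 0 0 3.5 0; 1 0 0 3.8 0"

```text
clock: 16.85
eef_pos: [0.5886, 0.0915, 0.0276]
tool_rot: [0.005, 1.0, -0.0, 0.0]
ft_force: [-9.9, -1.0, 23.4]
grip_width: 0.0349
grasp_force: 65.2
```

>>> send_rows:
  motion: "1 0 0 0 0; 1 0 0 0 0; 1 -1 0 0 0; 1 -1.8 0 0 0; 1 -1.8 0 0 0"

```text
clock: 17.35
eef_pos: [0.6084, 0.0916, 0.0278]
tool_rot: [0.005, 1.0, 0.0, 0.002]
ft_force: [-0.2, -0.0, 6.1]
grip_width: 0.0346
grasp_force: 62.9
```

>>> send_rows:
  motion: "1 0 0.4 0 0; 1 0 0.4 0 0; 1 0 0.6 0 0; 1 0 0.7 0 0; 1 0 0.7 0 0"

```text
clock: 17.85
eef_pos: [0.6083, 0.0956, 0.0278]
tool_rot: [0.006, 1.0, -0.003, 0.002]
ft_force: [0.4, -7.5, 6.9]
grip_width: 0.0347
grasp_force: 63.1
```

>>> send_rows:
  motion: "1 -0.4 0 0 0; 1 -0.4 0 0 0; 1 -0.7 0 0 0; 1 -0.9 0 0 0; 1 -0.9 0 0 0"

```text
clock: 18.35
eef_pos: [0.6125, 0.0955, 0.0278]
tool_rot: [0.005, 1.0, -0.003, -0.002]
ft_force: [-11.7, -7.9, 15.9]
grip_width: 0.0345
grasp_force: 64.1
```

>>> send_rows:
  motion: "0.4 0 0 0 0; 0 0 0 0 0; 0 0 0 -1 0; 0 0 0 -5 0; 0 0 0 -9 0"

```text
clock: 18.85
eef_pos: [0.6149, 0.0987, 0.1161]
tool_rot: [0.005, 1.0, 0.0, -0.001]
ft_force: [0.6, -0.2, 1.1]
grip_width: 0.0428
grasp_force: 0.0
```

>>> send_rows:
  motion: "0 1 -4 0 0; 0 2 -8 0 0; 0 2.3 -10 0 0; 0 2.3 -10 0 0; 0 2.3 -10 0 0"

```text
clock: 19.35
eef_pos: [0.5922, -0.0013, 0.1165]
tool_rot: [0.005, 1.0, 0.0, 0.001]
ft_force: [-0.2, -0.1, -0.0]
grip_width: 0.0426
grasp_force: 0.0
```

```bash
python3 - <<'E'
from ov import *
go(.590,-.001,.076,-.01)
f=[.618,.1655,-.008]
overlay("side","s6",(180,165,310,285),6,[(fx(f,(-.045,.045),(y-.018,y+.018),(.012,.044)),(255,0,255)) for y in(.07,-.07)]+[(box([.59,-.001,-.008],(-.015,.015),(-.007,.007),(.067,.093)),(0,255,0))])
E
```

```text
go [0.22 0.02 4.05] twist -0.0 heading 3.131 [ 0.5922 -0.0013  0.1165]
```

View pics/s6.png

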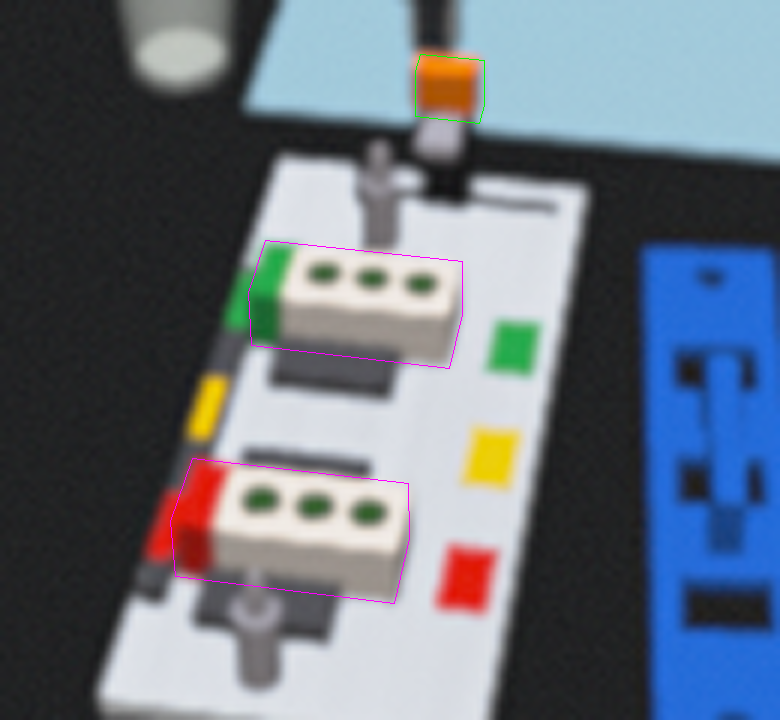

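Both cartridges sit against their stops, green at about (355,300) and red at about (290,530) in the crop. The knob is at (447,85), where the overlay expects it. Next I grip the knob.

>>> send_rows:
  motion: "0 0 -0.1 2 0; 0 0 -0.1 4 0; 0 0 -0.1 4 0; 1 0 -0.1 4 0; 1 0 -0.1 4 0"

```text
clock: 19.9
eef_pos: [0.5923, -0.0037, 0.0768]
tool_rot: [0.005, 1.0, -0.003, 0.001]
ft_force: [0.7, -18.1, -2.7]
grip_width: 0.0144
grasp_force: 8.3
```

>>> send_rows:
  motion: "1 0 0 0 0; 1 0 0 0 0; 1 0 0 0 0"

```text
clock: 20.2
eef_pos: [0.5923, -0.0043, 0.077]
tool_rot: [0.005, 1.0, -0.002, 0.001]
ft_force: [0.4, -5.5, -1.6]
grip_width: 0.0127
grasp_force: 59.5
```

>>> send_rows:
  motion: "1 1 -0.1 0 0; 1 2 -0.1 0 0; 1 3 -0.1 0 0; 1 3.5 -0.1 0 0; 1 3.5 -0.1 0 0"

```text
clock: 20.7
eef_pos: [0.5558, -0.0041, 0.077]
tool_rot: [0.005, 1.0, -0.001, 0.0]
ft_force: [-0.3, -4.7, 1.4]
grip_width: 0.0126
grasp_force: 59.9
```

>>> send_rows:
  motion: "1 0.5 0 0 0; 1 0.8 0 0 0; 1 1.2 0 0 0; 1 1.2 0 0 0; 1 1.2 0 0 0"

```text
clock: 21.2
eef_pos: [0.5549, -0.0041, 0.0772]
tool_rot: [0.005, 1.0, -0.001, 0.01]
ft_force: [25.3, -5.1, -21.4]
grip_width: 0.0121
grasp_force: 59.5
```

>>> send_rows:
  motion: "1 -0.9 0 0 0; 0.4 -0.9 0 0 0; 0.2 -0.9 0 0 0; 0.2 -0.9 0 -3 0; 0.2 -0.9 0 -6 0"

```text
clock: 21.7
eef_pos: [0.5514, -0.0023, 0.1356]
tool_rot: [0.005, 1.0, 0.001, -0.002]
ft_force: [0.5, -0.5, -0.7]
grip_width: 0.0341
grasp_force: 0.0
```

>>> send_rows:
  motion: "0.2 3 3 0 0.15; 0.2 6 6 0 0.3; 0.2 9 9 0 0.45; 0.2 11 12 0 0.6; 0.2 11 16 0 0.74"

```text
clock: 22.2
eef_pos: [0.4408, 0.1573, 0.1361]
tool_rot: [0.367, 0.93, -0.001, -0.001]
ft_force: [1.1, -1.0, -0.6]
grip_width: 0.034
grasp_force: 0.0
```

>>> send_rows:
  motion: "0.2 0 0 0 0.15; 0.2 0 0 0 0.3; 0.2 0 0 0 0.45; 0.2 0 0 0 0.6; 0.2 0 0 0 0.71"

```text
clock: 22.7
eef_pos: [0.4439, 0.1575, 0.1361]
tool_rot: [0.667, 0.745, 0.0, -0.001]
ft_force: [0.2, 0.5, -0.8]
grip_width: 0.034
grasp_force: 0.0
```

```bash
python3 - <<'E'
from ov import *
bot.get_obs(); go(.445,.157,.060,.106+np.pi/2)
g=[.445,.157,.106]
overlay("side","s7",(210,150,340,300),5,[(box(g,(-.03,.03),(-.15,.15),(0,.008)),(255,0,255)),(box(g,(-.007,.007),(-.044,.044),(.026,.040)),(255,255,0)),(box([.556,-.0043,0],(-.015,.015),(-.007,.007),(.067,.093)),(0,255,0))])
E
```

```text
go [-0.06  0.11  7.61] twist 0.004 heading 1.681 [0.4439 0.1575 0.1361]
```

View pics/s7.png

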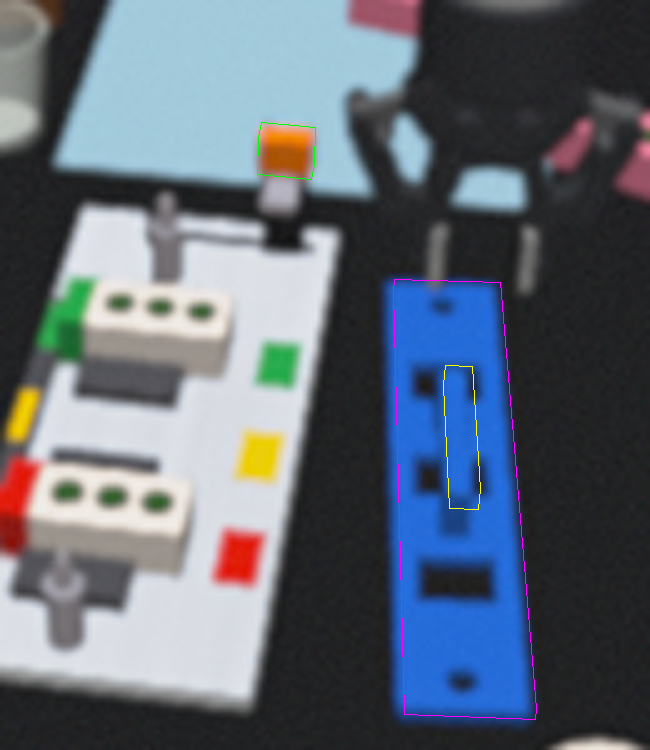

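>>> send_rows:
  motion: "0.2 0.1 0.4 4.5 0; 0.2 0.1 0.4 9 0; 0.2 0.1 0.4 11.8 0; 0.2 0.1 0.4 11.8 0; 0.2 0.1 0.4 11.8 0"

```text
clock: 23.25
eef_pos: [0.4484, 0.1586, 0.0182]
tool_rot: [0.665, 0.747, -0.0, -0.0]
ft_force: [0.4, 0.9, 0.8]
grip_width: 0.0343
grasp_force: 0.0
```

>>> send_rows:
  motion: "1 0 0 0 0; 1 0 0 0 0; 1 0 0 0 0; 1 0 0 0 0; 1 0 0 0 0"

```text
clock: 23.75
eef_pos: [0.4505, 0.1592, 0.02]
tool_rot: [0.665, 0.747, 0.002, 0.001]
ft_force: [-1.5, -0.5, 7.2]
grip_width: 0.0124
grasp_force: 60.7
```

>>> send_rows:
  motion: "1 0 0 -4 0; 1 0 0 -8 0; 1 0 0 -11 0; 1 0 0 -11 0.06; 1 0 0 -11 0.124"

```text
clock: 24.25
eef_pos: [0.4501, 0.1589, 0.1301]
tool_rot: [0.711, 0.703, 0.002, 0.001]
ft_force: [0.6, 0.0, -2.9]
grip_width: 0.0127
grasp_force: 59.6
```

>>> send_rows:
  motion: "1 0 0 0 0; 1 0 0 0 0; 1 0 0 0 0"

```text
clock: 24.55
eef_pos: [0.4487, 0.1584, 0.1277]
tool_rot: [0.71, 0.704, -0.0, -0.0]
ft_force: [-0.5, 0.1, -3.2]
grip_width: 0.0125
grasp_force: 59.6
```

```bash
python3 - <<'E'
from ov import *
go(.619,.1655,.125,np.pi/2-.008)
E
```

```text
go [ 0.85 17.02  0.27] twist -0.001 heading 1.562 [0.4487 0.1584 0.1277]
```

>>> send_rows:
  motion: "1 0.2 4.5 0 0; 1 0.5 9 0 0; 1 0.85 13.5 0 0; 1 0.85 16 0 0; 1 0.85 17 0 0"

```text
clock: 25.05
eef_pos: [0.6216, 0.1652, 0.1266]
tool_rot: [0.711, 0.704, 0.0, 0.0]
ft_force: [-0.3, -0.1, -2.5]
grip_width: 0.0128
grasp_force: 59.7
```

>>> send_rows:
  motion: "1 0 0 1 0; 1 0 0 2 0; 1 0 0 2 0; 1 0 0 2 0; 1 0 0 2 0"

```text
clock: 25.55
eef_pos: [0.6186, 0.1656, 0.1082]
tool_rot: [0.71, 0.704, 0.0, 0.0]
ft_force: [0.2, -0.7, -2.6]
grip_width: 0.0126
grasp_force: 59.7
```

```bash
python3 - <<'E'
from ov import *
o=bot.get_obs(); p=o["eef_pos"]; b=p[2]-.020; go(.619,.1655,.105,np.pi/2-.008)
for n in("top","side"):
    im=vision.camera(n); hsv=cv2.cvtColor(im,cv2.COLOR_RGB2HSV).astype(int)
    m=((hsv[...,1]>120)&(abs(hsv[...,0]-108)<12)&(hsv[...,2]>70)).astype(np.float32); np.save(n+"m.npy",m)
    holes=[pix(n,(p[0]+.008*s,p[1]+s,b+.008)).round(1) for s in(.132,-.132)]; print(n,"holes pred",holes,m.sum())
    o=cv2.resize(im[130:300,170:330],None,fx=3.5,fy=3.5,interpolation=cv2.INTER_CUBIC) if n=="side" else cv2.resize(im[140:230,170:300],None,fx=4.3,fy=4.3,interpolation=cv2.INTER_CUBIC)
    cv2.imwrite(f"pics/g{n}.png",o[:,:,::-1])
a,b2=[cv2.imread(f"pics/g{n}.png") for n in("top","side")]; print(a.shape,b2.shape)
h=max(a.shape[0],b2.shape[0]); w=a.shape[1]+b2.shape[1]; c=np.zeros((h,w,3),np.uint8); c[:a.shape[0],:a.shape[1]]=a; c[:b2.shape[0],a.shape[1]:]=b2
s=800/w; cv2.imwrite("pics/g8.png",cv2.resize(c,None,fx=s,fy=s)); print(s)
E
```

```text
go [-0.01  0.04  0.32] twist -0.001 heading 1.562 [0.6186 0.1656 0.1082]
top holes pred [array([181.6, 173.6]), array([261.6, 171.6])] 1017.0
side holes pred [array([221.1, 252. ]), array([242.6, 181.2])] 21455.0
(387, 559, 3) (595, 560, 3)
0.7149240393208222
```

View pics/g8.png

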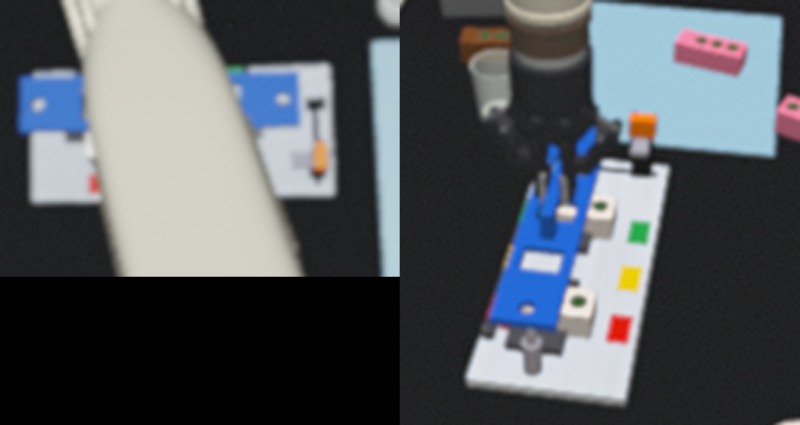

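```bash
python3 - <<'E'
from ov import *
p=np.array([.6186,.1656,.1082]); b=p[2]-.020
GU=((-.03,.03),(-.15,.15),(b,b+.008))
n="top"; m=np.load("topm.npy"); 
def cost(q,n,m,roi,keep): 
    return (keep*(render(n,box(q,*GU),roi)-m[roi[1]:roi[3],roi[0]:roi[2]])**2).sum()
roi=(165,150,290,200); keep=np.zeros((50,125)); keep[:,:29]=1; keep[:,86:]=1   # ends left of col 194, right of col 251
mf=cv2.morphologyEx(m,cv2.MORPH_CLOSE,np.ones((5,5)))
p0=[p[0],p[1],-.008]
r=minimize(cost,p0,args=(n,mf,roi,keep),method="Nelder-Mead",options=dict(initial_simplex=[p0]+[np.array(p0)+d for d in np.diag([.01,.01,.05])])); print("top guide",r.x.round(4),r.fun,"tcp",p)
roi=(195,225,250,268); m=np.load("sidem.npy"); mf=cv2.morphologyEx(m,cv2.MORPH_CLOSE,np.ones((5,5))); keep=np.ones((43,55))
r=minimize(cost,p0,args=("side",mf,roi,keep),method="Nelder-Mead",options=dict(initial_simplex=[p0]+[np.array(p0)+d for d in np.diag([.01,.01,.05])])); print("side guide",r.x.round(4),r.fun)
# pins from the first top picture (crop top1, x3.3) and holes from gtop
for c,rw in((118,242),(368,237)): print("pin",world("top",(c+.5)/3.3+149.5,(rw+.5)/3.3+104.5,.058).round(4))
g=cv2.imread("pics/gtop.png").astype(int); blue=(g[...,0]-g[...,2])
t=cv2.imread("pics/top1.png").astype(int)
for s in(.132,-.132):
    u,v=pix("top",(p[0]+.008*s,p[1]+s,b+.004)); cx,cy=int((u-169.5)*4.3),int((v-139.5)*4.3); w=np.clip(110-blue[cy-16:cy+17,cx-16:cx+17],0,None).astype(float); w-=0
    ys,xs=np.mgrid[-16:17,-16:17]; uu=(cx+(w*xs).sum()/w.sum()+.5)/4.3+169.5; vv=(cy+(w*ys).sum()/w.sum()+.5)/4.3+139.5
    print("hole",world("top",uu,vv,b+.004).round(4),"pred",(p[0]+.008*s,p[1]+s))
E
```

```text
top guide [ 0.6198  0.1704 -0.0081] 47.291501948935206 tcp [0.6186 0.1656 0.1082]
side guide [ 0.6216  0.1648 -0.0071] 165.9772989138189
pin [0.6134 0.2909 0.058 ]
pin [0.61   0.0345 0.058 ]
hole [0.6207 0.2969 0.0922] pred (np.float64(0.619656), np.float64(0.2976))
hole [0.618  0.0335 0.0922] pred (np.float64(0.6175440000000001), np.float64(0.03359999999999999))
```

```bash
python3 - <<'E'
from ov import *
for nm,c,z in(("near ring",(256,610),.05),("near tip",(255,578),.068),("far ring",(377,186),.05),("far tip",(378,148),.068)): print(nm,world("side",(c[0]+.5)/6+179.5,(c[1]+.5)/6+164.5,z).round(4))
print("side hole near",world("side",(128.5)/2.502+169.5,309.5/2.502+129.5,.0922).round(4))
# composite: pins enlarged from both cameras' old pictures
a=cv2.resize(cv2.imread("pics/s6.png")[540:720,160:360],None,fx=2,fy=2); b=cv2.resize(cv2.imread("pics/s6.png")[100:280,290:490],None,fx=2,fy=2)
t=cv2.imread("pics/top1.png"); c=cv2.resize(t[180:280,70:180],(400,240)*1,interpolation=2); d=cv2.resize(t[180:280,320:430],(400,240),interpolation=2)
cv2.imwrite("pics/p9.png",np.vstack([np.hstack([a,b]),np.hstack([c,d])]))
E
```

```text
near ring [0.6191 0.2983 0.05  ]
near tip [0.6186 0.2983 0.068 ]
far ring [0.618  0.0384 0.05  ]
far tip [0.6182 0.0329 0.068 ]
side hole near [0.6205 0.2977 0.0922]
```

View pics/p9.png

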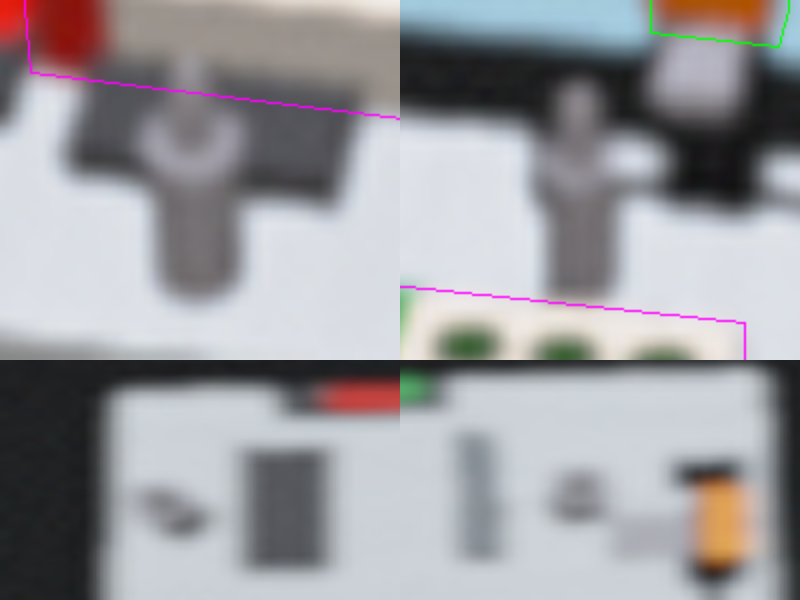

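>>> send_rows:
  motion: "1 0 -0.05 1 0; 1 0 -0.05 1.6 0; 1 0 -0.05 2 0; 1 0 -0.05 2.2 0; 1 0 -0.05 2.2 0"

```text
clock: 26.15
eef_pos: [0.6182, 0.1653, 0.0851]
tool_rot: [0.71, 0.704, -0.0, -0.0]
ft_force: [0.2, -0.1, -2.6]
grip_width: 0.0125
grasp_force: 59.7
```

>>> send_rows:
  motion: "1 0 0 0.3 0; 1 0 0 0.5 0; 1 0 0 0.5 0"

```text
clock: 26.45
eef_pos: [0.6183, 0.1654, 0.0805]
tool_rot: [0.71, 0.704, -0.0, -0.0]
ft_force: [0.0, 0.7, -2.1]
grip_width: 0.0127
grasp_force: 59.7
```

>>> send_rows:
  motion: "1 0 0 0.4 0; 1 0 0 0.7 0; 1 0 0 0.9 0; 1 0 0 1.05 0; 1 0 0 1.05 0"

```text
clock: 26.95
eef_pos: [0.6185, 0.1654, 0.0703]
tool_rot: [0.71, 0.704, 0.0, -0.0]
ft_force: [-0.7, 0.2, -2.5]
grip_width: 0.013
grasp_force: 59.7
```

>>> send_rows:
  motion: "1 0 0 0.1 0; 1 0 0 0.2 0; 1 0 0 0.2 0; 1 0 0 0.2 0"

```text
clock: 27.35
eef_pos: [0.6188, 0.1654, 0.07]
tool_rot: [0.71, 0.704, 0.001, 0.0]
ft_force: [-2.7, -1.1, 6.1]
grip_width: 0.013
grasp_force: 60.8
```

>>> send_rows:
  motion: "0.6 0 0 -0.1 0; 0.3 0 0 -0.1 0; 0.3 0 0 -0.1 0; 0.3 0 0 -3 0; 0.3 0 0 -7.5 0"

```text
clock: 27.85
eef_pos: [0.6159, 0.1647, 0.14]
tool_rot: [0.71, 0.704, -0.004, -0.002]
ft_force: [1.1, 0.7, 0.2]
grip_width: 0.0296
grasp_force: 0.0
```

>>> send_rows:
  motion: "0.3 -3.5 -2 0 0; 0.3 -7 -5 0 0; 0.3 -10.5 -8 0 0; 0.3 -14 -11 0 0; 0.3 -17 -12.5 0 0"

```text
clock: 28.35
eef_pos: [0.4892, -0.0047, 0.1432]
tool_rot: [0.711, 0.704, -0.001, -0.0]
ft_force: [0.2, -0.8, -0.2]
grip_width: 0.0298
grasp_force: 0.0
```

```bash
python3 - <<'E'
from ov import *
go(.505,-.0045,.079,np.pi/2-.008)
f=[.618,.1655,-.008]
overlay("side","s10",(180,150,310,280),5.5,[(fx(f,(-.03,.03),(-.15,.15),(.05,.058)),(255,0,255))])
E
```

```text
go [0.04 1.58 6.42] twist -0.002 heading 1.561 [ 0.4892 -0.0047  0.1432]
```

View pics/s10.png

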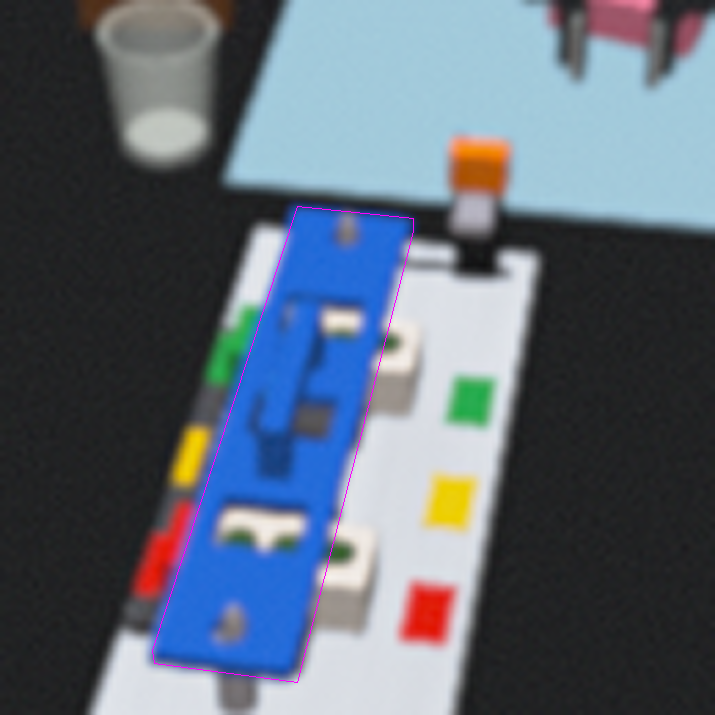

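The guide hangs flat with both pins through its holes, at (348,228) and (232,622), and the knob is open at (480,165). Next I push the latch shut.

>>> send_rows:
  motion: "1 0 0 3 0; 1 0 0 6.2 0; 1 0 0 6.4 0; 1 0 0 6.4 0; 1 0 0 6.4 0"

```text
clock: 28.9
eef_pos: [0.4932, -0.0032, 0.0806]
tool_rot: [0.71, 0.704, 0.001, 0.001]
ft_force: [0.9, 0.6, 0.6]
grip_width: 0.0002
grasp_force: 0.0
```

>>> send_rows:
  motion: "1 0 2 0 0; 1 0 4 0 0; 1 0 6 0 0; 1 0 7.5 0 0; 1 0 8.5 0 0"

```text
clock: 29.4
eef_pos: [0.5784, -0.0039, 0.0809]
tool_rot: [0.71, 0.704, 0.001, 0.001]
ft_force: [-2.0, -0.4, 2.3]
grip_width: -0.0
grasp_force: 1.2
```

>>> send_rows:
  motion: "1 0 0 0 0; 1 0 0.5 0 0; 1 0 0.8 0 0; 1 0 0.8 0 0"

```text
clock: 29.8
eef_pos: [0.5809, -0.0042, 0.0794]
tool_rot: [0.71, 0.704, -0.003, -0.003]
ft_force: [-9.5, 0.5, 7.4]
grip_width: -0.0002
grasp_force: 5.1
```

>>> send_rows:
  motion: "1 0 0.4 0 0; 1 0 0.4 0 0; 1 0 0.4 0 0"

```text
clock: 30.1
eef_pos: [0.5812, -0.0042, 0.0792]
tool_rot: [0.71, 0.704, -0.005, -0.005]
ft_force: [-18.7, 0.9, 14.3]
grip_width: 0.0004
grasp_force: 9.3
```

>>> send_rows:
  motion: "1 0 -3 0 0; 1 0 -7 0 0; 1 0 -9 -4 0; 1 0 -11 -9 0; 1 -3 -14 -12 0"

```text
clock: 30.6
eef_pos: [0.4524, -0.029, 0.1994]
tool_rot: [0.709, 0.705, 0.002, 0.002]
ft_force: [1.4, -1.5, 0.7]
grip_width: 0.0002
grasp_force: 0.0
```

>>> send_rows:
  motion: "1 -4 -3 0 0; 1 -8 -6 0 0; 1 -12 -8 0 0; 1 -12 -8 0 0; 1 -12 -8 0 0"

```text
clock: 31.1
eef_pos: [0.37, -0.1504, 0.1968]
tool_rot: [0.712, 0.703, 0.0, 0.001]
ft_force: [0.2, -0.8, 0.3]
grip_width: 0.0001
grasp_force: 0.0
```

```bash
python3 - <<'E'
from ov import *
f=[.618,.1655,-.008]
overlay("side","s11",(180,150,310,280),5.5,[(fx(f,(-.045,.045),(y-.018,y+.018),(.012,.044)),(255,0,255)) for y in(.07,-.07)]+[(box([.6105,-.0043,0],(-.015,.015),(-.007,.007),(.067,.093)),(0,255,0))])
E
```

```text
(no output)
```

View pics/s11.png

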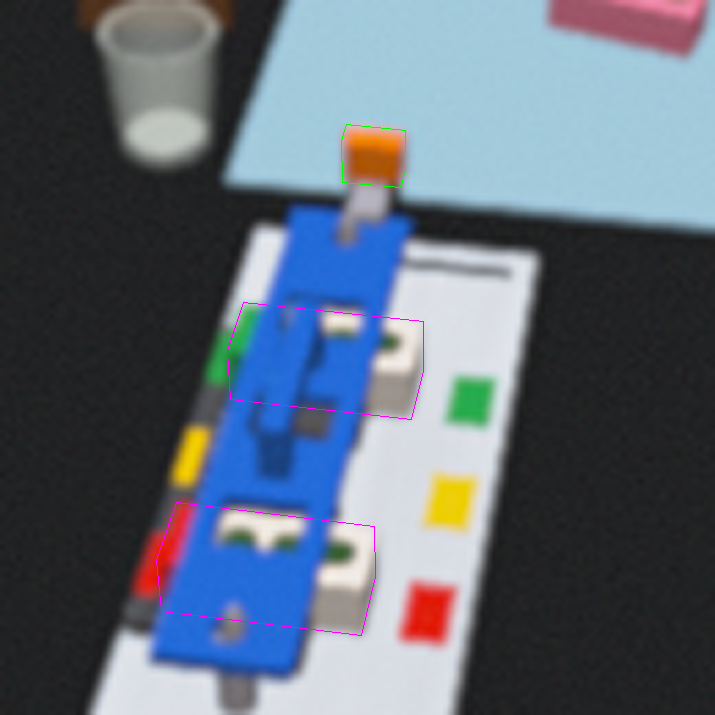

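The latch knob now sits at its end stop, at (375,155) on its predicted outline. The guide is flat on both pins, and both cartridges are in their home positions. I'm handing the job in.

```bash
python3 -c "
from h import *
print(workorder.job_done())"
```

```text
the job is handed in; nothing more can be done
None
```

I handed the job in at about 31 s of the 210 s: red and green cartridges home (no yellow was there), guide flat on both pins and latch at its end stop in the last picture; the hand-in returned no verdict.

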